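Close a culture dish in its flip-over holder and invert it

TASK

One of the two flip-over holders on the lab bench has a culture dish lying in it. Fold the lid of that holder shut over the dish, then take the holder by its loop handle and turn it right over, half a turn, until it lies level on its back with the dish shut inside upside down, and let go. Do not touch the empty holder.

Things in the scene. Friction and masses are not known exactly. Their poses are not given: they have to be found in the camera images.
- holder (a point): Middle of the loaded holder's square aluminium tray (72 x 72 x 19 mm, floor z=-9, rim z=+7 mm), 80 mm over the bench on a level turning axis between two posts (96 mm apart, tops 92 mm high) on a fixed foot 130 x 90 mm. Turns with the tray: x along the axis, y to the handle, z out of the open side: up at the start, down when turned over. Turns half a turn about +x, stop to stop, light friction.
- handle (a point): Middle of the cross bar of that tray's loop handle: round steel bar 10 mm thick, parallel to the axis, 83 mm along y of holder, 80 mm over the bench. 54 mm free between the loop's legs, 42 mm between bar and tray. Lift it up, over the axis and down on the far side to turn the holder (about 2 N; the bar may pivot in the grip). Axes as holder.
- stand_lid (a joint): Lid of that holder: grey 72 x 72 mm frame, 4 mm thick, clear window, hinged on the rim opposite the handle (line along x at y=-36, z=+7 mm of holder). 0 = shut on the rim (outer face z=+11 mm), 1.57 = upright, above = leaning away from the handle; starts at 1.75 to 2.05, stop at 2.1 rad. Stiff hinge (1 to 2 N at the free edge): stays where left, also upside down.
- dish_center (a point): Centre, half-way up, of the culture dish: round, clear plastic with cream-coloured agar, 60 mm across, 14 mm high, about 25 g, lying loose in the loaded holder's tray (inside 66 x 66 mm, 16 mm deep). z points to the dish's top.
- spare: The other holder, same make and sizes, lid open too, but no dish in it: leave it alone. Origin on the bench under the middle of its turning axis; x along the axis, y to its handle.

How it is judged:
By the outcome, as a careful person would: the job done as asked, in the order asked, and still so for the second after the job is handed in, with the robot touching nothing.
It also fails if it takes over 51 s, if anything falls off the work surface, if the arm or the gripper's body presses on something with over 40 N, if the wrist force passes 120 N, or if a joint passes its speed limit or range.

ROBOT

A 6-joint arm with a two-finger parallel gripper is mounted at the origin on the work surface. World frame = base frame: x ahead of the robot, y to its left, z up, the work surface at z = 0. Lengths are in m, angles in degrees, forces in N, time in s.
With the tool pointing down it reaches from about 0.325 to 0.775 m from the base axis. Payload 5.5 kg.
Tool frame: the origin (TCP) lies midway between the tips of the shut fingers; the grasp point (between the pads) lies 19 mm behind it (r.tcp_to_grasp is the z of the grasp point in the tool frame, in m); z points along the fingers, y is the line along which they close (so a half turn about z gives the same grasp; the last joint's range is limited). The gripper opens to 88 mm and grips with 3 to 60 N. Pads are 20 mm wide; open, the fingers measure 115 mm over their backs; the gripper's body (75 mm by 178 mm) begins 61 mm behind the grasp point.
Start: joints at [-69.368, 5.22, 70.514, -0, 104.267, -3.249], TCP at [0.243, -0.549, 0.223] pointing down, gripper open.
Joint ranges: [-164.24, 164.24], [-49.07, 125.15], [9.68, 141.18], [-86.29, 266.29], [3.28, 154.24], [-151.56, 151.56]. Speed limits (degrees/s): [147.25, 147.25, 172.46, 180, 180, 180].

INTERFACE

Orientations are given as [roll, pitch, yaw] about the fixed x, y, z axes, in that order (R = Rz(yaw) Ry(pitch) Rx(roll)).
In Python, from plant import r gives the robot as it stands.
- The arm moves only by the tool apply_moves, never from a script. Its argument "commands" is one flat list of numbers, 7 for each row, row after row: the shift along the world's x, y, z in mm, then the turn, a rotation vector about the world's x, y, z in rad, then the closure, from 0 (fully open) to 1 (shut). A call has exactly 5 rows; each row is the pose to reach, as a shift and turn from the pose commanded when the call began; what a row does not reach only later rows make up. A row lasts 1/10 s, in which the tool goes at most 50 mm and 8.59 degrees, less where a joint would pass 70% of its speed; a pose out of reach is approached as far as the arm can. A call with a gripper value outside its range is refused whole. The fingers move at their own pace and stop on an object; the grip force is fixed at half the most. Time passes only in rows, so rows that repeat a pose let the fingers close, or fill a call up. It gives the time, the measured TCP pose, the force, the opening and the grip force at its end, in the units of the state.
- r.observe(): the state, without advancing time (a new reading comes with each control period).
- r.read_camera(name): name is "scene" or "top"; returns a dict with "pixels" (384x512x3 uint8, red, green, blue), "fx", "fy", "cx", "cy" (pixels), "k1" (the pictures are not rectified: a ray, as slopes to the right and down, at radius r is drawn at 1 + k1 r^2 times it, then the intrinsics apply), "R" (3x3) and "t" (3): a world point X has camera coordinates R X + t. Camera axes: x right, y down, z forward; pixel columns grow to the right and rows downward; lengths in m; the calibration is good to about 2 mm. A picture is of the moment at which its call begins. There is no depth.
- r.finish_job(): hands the job in; it is judged then, once.
Trained networks look in the newest picture that a camera, given by its name, has taken for a name from the list of things; names that differ only in an ending like _2 or _b are one class to them, and where a whole thing is asked for, a point or a joint stands for the part that bears it (a point fixed in the world has none). Each returns a list of dicts, best first, with "p" (0 to 1); they miss things now and then, are a little off and sometimes report something else, mostly with a low value. They report only what shows in the picture. A call takes as long as a camera call.
- r.recognise(camera, thing): "location" ([column, row] in pixels, amid what is visible of it).
- r.trace(camera, thing): "pixels" (384x512 bool, what is visible of it) and "location" ([column, row] in pixels, amid what is visible of it).
- r.landmark_of(camera, thing): "location" ([column, row] in pixels: a listed point, or the origin of a listed thing).
The state is a dict: "clock": time; "qpos": joint angles; "joint_velocities": joint speeds; "joint_efforts": joint torques, N m; "tcp_pos": TCP position; "ee_rot": TCP orientation; "force": force on the tool from outside, world axes, zero at the start; "ft_torque": the same for the moment, N m; "gripper_width": finger opening in m; "finger_force": force on a finger pad.
Only numpy, scipy, OpenCV 4.12 (cv2) and the standard library are available. Lean on these libraries where they do the work, as an engineer would, in place of code of your own. Each camera call takes 0.05 s, during which the arm holds its last target. There are 200 camera calls.

## Working session

There is one attempt and no reset: what is moved stays moved. The work goes in short steps, Python scripts to look and compute and a tool call to move; the robot and the scene stay as the last step left them, time stands still between calls to the robot, and variables do not carry over. Pictures are saved under pics/ and viewed, at most 10 in all, crops included, and the job is handed in when it is done.

Besides the shell and the picture viewer there is one more tool, called after "Emit:" as name(argument=value, ...), one argument or row to a line, values as JSON. apply_moves: Moves the arm, as the interface text tells. Its arguments: {"type":"object","properties":{"commands":{"type":"array"}},"required":["commands"]}

```bash
mkdir -p pics; cat > h.py <<'E'
import numpy as np,cv2
from plant import r
def ray(c,px):
    d=np.array([(px[0]-c['cx'])/c['fx'],(px[1]-c['cy'])/c['fy']]);u=d.copy()
    for _ in range(20): u=d/(1+c['k1']*(u@u))
    v=c['R'].T@np.array([u[0],u[1],1]);o=-c['R'].T@c['t'];return o,v/np.linalg.norm(v)
def atz(c,px,z):
    o,v=ray(c,px);return o+v*(z-o[2])/v[2]
def tri(rays):
    A=0;b=0
    for o,v in rays:
        P=np.eye(3)-np.outer(v,v);A=A+P;b=b+P@o
    x=np.linalg.solve(A,b);return x,[np.linalg.norm((np.eye(3)-np.outer(v,v))@(x-o)) for o,v in rays]
def proj(c,X):
    p=c['R']@np.asarray(X,float)+c['t'];u=p[:2]/p[2];u=u*(1+c['k1']*(u@u));return u*[c['fx'],c['fy']]+[c['cx'],c['cy']]
E
python3 - <<'E'
from h import *
ims=[]
for n in("scene","top"):
    c=r.read_camera(n);ims.append(c['pixels'][:,:,::-1])
    for t in("holder","handle","dish_center","spare"):
        for d in r.landmark_of(n,t)[:3]:
            print(n,t,round(d['p'],2),np.round(d['location'],1),np.round(atz(c,d['location'],0 if t=="spare" else .08),3))
    for t in("stand_lid",):
        for d in r.recognise(n,t)[:3]: print(n,t,round(d['p'],2),np.round(d['location'],1))
    cv2.imwrite(f'pics/{n}.png',ims[-1])
E
```

```text
scene holder 0.65 [323.7 121.2] [0.568 0.221 0.08 ]
scene handle 0.62 [341.3 102.1] [0.574 0.297 0.08 ]
scene dish_center 0.64 [323.3 122. ] [0.568 0.219 0.08 ]
scene dish_center 0.54 [321.7 125.3] [0.57  0.208 0.08 ]
scene spare 0.62 [177.7 284.2] [ 0.508 -0.213  0.   ]
scene stand_lid 0.56 [314.7 127.5]
top holder 0.86 [163.5 179.9] [0.564 0.21  0.08 ]
top holder 0.22 [164.7 177.1] [0.569 0.208 0.08 ]
top handle 0.94 [121.3 179.1] [0.566 0.293 0.08 ]
top dish_center 0.59 [165.3 179.2] [0.565 0.206 0.08 ]
top spare 0.77 [382.4 211.6] [ 0.512 -0.221  0.   ]
top stand_lid 0.62 [187.1 172.4]
```

View pics/scene.png

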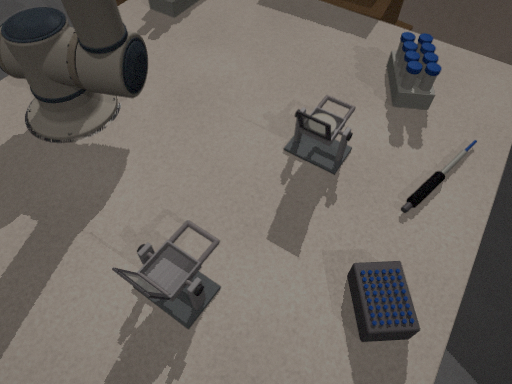

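View pics/top.png

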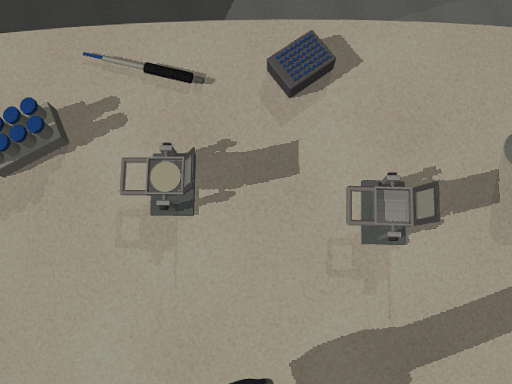

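The loaded holder is the left one in the top view, with the cream dish at about (165,178), and its handle points to world +y. The spare is at about (390,208). Next I'll refine its pose and lid angle with a model overlay.

```bash
python3 - <<'E'
from h import *
from scipy.optimize import least_squares
cs={};L={};M={}
for n in("scene","top"):
    cs[n]=r.read_camera(n)
    for t in("holder","handle"): L[n,t]=r.landmark_of(n,t)[0]['location']
    M[n]=[(d['p'],d['pixels'].sum(),d['location'],d['pixels']) for d in r.trace(n,'stand_lid')[:2]]
    for m in M[n]: print(n,'lid',m[:3])
for t in("holder","handle"): print(t,tri([ray(cs[n],L[n,t]) for n in cs]))
def W(p,q): # p=x,y,yaw
    c,s=np.cos(p[2]),np.sin(p[2]);return np.array([p[0]+c*q[0]-s*q[1],p[1]+s*q[0]+c*q[1],.08+q[2]])
f=lambda p:np.concatenate([proj(cs[n],W(p,q))-L[n,t] for n in cs for t,q in(("holder",(0,0,0)),("handle",(0,.083,0)))])
s=least_squares(f,[.566,.21,0],x_scale=[.01,.01,.1]);print(s.x,np.round(s.fun,1))
p=s.x
def lid(a,w=.036):return [W(p,(x,-.036+l*np.cos(a),.007+l*np.sin(a))) for x,l in((-w,0),(w,0),(w,.072),(-w,.072))]
for n in cs:
    m=M[n][0][3]
    for a in np.arange(1.7,2.11,.1):
        z=np.zeros((384,512),np.uint8);cv2.fillPoly(z,[np.int32(np.round([proj(cs[n],X) for X in lid(a)]))],1)
        print(n,round(a,2),round((z.astype(bool)&m).sum()/(z.astype(bool)|m).sum(),3))
out=[]
for n in cs:
    k=5;u,v=np.int32(L[n,'holder']);u0,v0=u-50,v-50
    im=cv2.resize(cs[n]['pixels'][v0:v0+100,u0:u0+80+20,::-1],None,fx=k,fy=k,interpolation=cv2.INTER_CUBIC)[:, :400]
    P=lambda X:tuple(np.int32((proj(cs[n],X)-[u0,v0]+.5)*k))
    for a,b in(((-.032,.083,0),(.032,.083,0)),((-.036,-.036,.007),(.036,-.036,.007)),((.036,-.036,.007),(.036,.036,.007)),((.036,.036,.007),(-.036,.036,.007)),((-.036,.036,.007),(-.036,-.036,.007))):
        cv2.line(im,P(W(p,a)),P(W(p,b)),(0,0,255),1)
    cv2.polylines(im,[np.int32([P(X) for X in lid(1.85)])],True,(0,255,0),1)
    out.append(im)
cv2.imwrite('pics/ov.png',np.hstack(out))
o=r.observe();print(o['tcp_pos'],o['ee_rot'],o['clock'],o['gripper_width'])
E
```

```text
scene lid (0.88, np.int64(597), [313.8, 126.5])
top lid (0.64, np.int64(494), [188.0, 172.0])
holder (array([0.57035286, 0.20418896, 0.09700369]), [np.float64(0.004136126513952726), np.float64(0.004136126513952743)])
handle (array([0.56981972, 0.29348408, 0.08605867]), [np.float64(0.0006886401421772191), np.float64(0.0006886401421771577)])
[0.57049775 0.21225783 0.004991  ] [-1.5  4.  -0.4  1.7 -3.6  0.1 -0.2  0.3]
scene 1.7 0.466
scene 1.8 0.555
scene 1.9 0.67
scene 2.0 0.767
scene 2.1 0.528
top 1.7 0.018
top 1.8 0.115
top 1.9 0.362
top 2.0 0.707
top 2.1 0.817
[ 0.24290918 -0.54863804  0.22262083] [-1.79997632e+02 -2.22941150e-04  2.38836691e+01] 1.0 0.08759451872255755
```

View pics/ov.png

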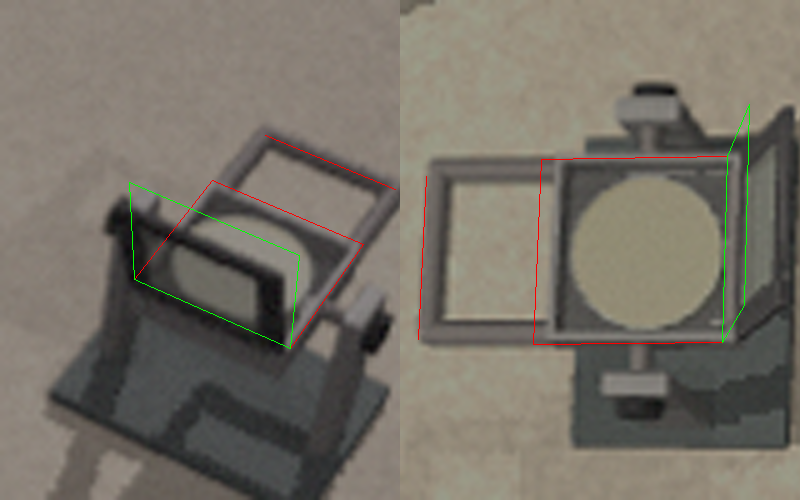

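Emit:
apply_moves(
  commands=[21.8,43.6,4,0,0,-0.028,1,43.6,87.2,8,0,0,-0.056,1,65.4,130.8,12,0,0,-0.084,1,87.2,174.4,16,0,0,-0.112,1,109,218,20,0,0,-0.14,1],
)

```text
clock: 1.5
tcp_pos: [0.3523, -0.3289, 0.2429]
ee_rot: [180.0, -0.0, 15.8]
force: [0.9, -0.2, -0.1]
gripper_width: 0.0514
finger_force: 0.0
```

Emit:
apply_moves(
  commands=[21.8,43.6,2,0,0,-0.028,1,43.6,87.2,4,0,0,-0.056,1,65.4,130.8,6,0,0,-0.084,1,87.2,174.4,8,0,0,-0.112,1,109,218,10,0,0,-0.14,1],
)

```text
clock: 2.0
tcp_pos: [0.4614, -0.1107, 0.2531]
ee_rot: [180.0, -0.1, 7.8]
force: [1.4, -0.8, 1.0]
gripper_width: 0.0115
finger_force: 0.0
```

Emit:
apply_moves(
  commands=[21.8,43.6,0,0,0,-0.028,1,43.6,87.2,0,0,0,-0.056,1,65.4,130.8,0,0,0,-0.084,1,87.2,174.4,0,0,0,-0.112,1,109,208,0,0,0,-0.137,1],
)

```text
clock: 2.5
tcp_pos: [0.5704, 0.0981, 0.2528]
ee_rot: [-180.0, -0.0, 0.0]
force: [1.2, 0.1, 0.2]
gripper_width: 0.0006
finger_force: 0.0
```

Emit:
apply_moves(
  commands=[0,0,-40,0,0,0,1,0,0,-80,0,0,0,1,0,0,-112,0,0,0,1,0,8,-112,0,0,0,1,0,16,-112,0,0,0,1],
)

```text
clock: 3.0
tcp_pos: [0.5698, 0.1118, 0.1412]
ee_rot: [-180.0, 0.0, -0.0]
force: [-0.1, -0.2, 0.8]
gripper_width: 0.0001
finger_force: 0.0
```

Emit:
apply_moves(
  commands=[0,8,0,0,0,0,1,0,16,0,0,0,0,1,0,24,0,0,0,0,1,0,32,0,0,0,0,1,0,40,0,0,0,0,1],
)

```text
clock: 3.5
tcp_pos: [0.5701, 0.152, 0.1413]
ee_rot: [180.0, -0.1, -0.0]
force: [-0.1, -1.3, 0.5]
gripper_width: 0.0001
finger_force: 0.5
```

```bash
python3 - <<'E'
from h import *
o=[]
for n in("scene","top"):
    c=r.read_camera(n);u,v=np.int32(proj(c,(.57,.19,.09)))
    o.append(cv2.resize(c['pixels'][v-50:v+50,u-40:u+40,::-1],None,fx=5,fy=5,interpolation=cv2.INTER_CUBIC))
cv2.imwrite('pics/a.png',np.hstack(o))
E
```

```text
(no output)
```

View pics/a.png

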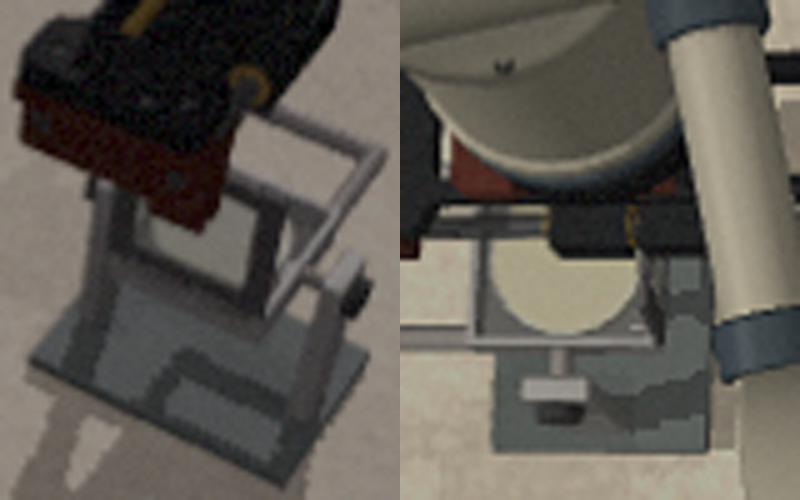

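Emit:
apply_moves(
  commands=[0,9,0,0,0,0,1,0,18,0,0,0,0,1,0,27,0,0,0,0,1,0,36,-2,0,0,0,1,0,43,-5,0,0,0,1],
)

```text
clock: 4.1
tcp_pos: [0.5699, 0.1952, 0.1354]
ee_rot: [180.0, 0.0, 0.0]
force: [1.1, -1.6, 0.5]
gripper_width: 0.0005
finger_force: 0.5
```

Emit:
apply_moves(
  commands=[0,4,-3,0,0,0,1,0,10,-8,0,0,0,1,0,16,-14,0,0,0,1,0,20,-21,0,0,0,1,0,23,-29,0,0,0,1],
)

```text
clock: 4.6
tcp_pos: [0.57, 0.218, 0.1062]
ee_rot: [-180.0, -0.0, 0.0]
force: [0.1, 0.6, 1.5]
gripper_width: 0.0005
finger_force: 0.5
```

Emit:
apply_moves(
  commands=[0,1,-3,0,0,0,1,0,2,-6,0,0,0,1,0,3,-9,0,0,0,1,0,4,-12,0,0,0,1,0,4,-14,0,0,0,1],
)

```text
clock: 5.1
tcp_pos: [0.57, 0.2214, 0.0925]
ee_rot: [-180.0, -0.0, -0.0]
force: [-0.7, -0.4, 1.5]
gripper_width: 0.0002
finger_force: 0.5
```

Now press gently to seat the lid.

Emit:
apply_moves(
  commands=[0,0,-0.5,0,0,0,1,0,0,-1,0,0,0,1,0,0,-1.5,0,0,0,1,0,0,-2,0,0,0,1,0,0,-2,0,0,0,1],
)

```text
clock: 5.6
tcp_pos: [0.57, 0.2215, 0.0907]
ee_rot: [-180.0, -0.0, -0.0]
force: [0.8, 0.9, 0.2]
gripper_width: 0.0002
finger_force: 0.3
```

Emit:
apply_moves(
  commands=[0,0,-0.5,0,0,0,1,0,0,-1,0,0,0,1,0,0,-1.5,0,0,0,1,0,0,-1.5,0,0,0,1,0,0,-1.5,0,0,0,1],
)

```text
clock: 6.1
tcp_pos: [0.5701, 0.2215, 0.0902]
ee_rot: [-180.0, -0.1, -0.0]
force: [-1.0, -0.4, 5.7]
gripper_width: 0.0009
finger_force: 2.7
```

Emit:
apply_moves(
  commands=[0,0,20,0,0,0,1,0,5,50,0,0,0,0.5,0,30,70,0,0,0,0.5,0,50,70,0,0,0,0.5,0,70,70,0,0,0,0.5],
)

```text
clock: 6.6
tcp_pos: [0.5698, 0.2925, 0.1584]
ee_rot: [180.0, 0.0, -0.0]
force: [0.0, -0.6, -0.5]
gripper_width: 0.0287
finger_force: 0.0
```

```bash
python3 - <<'E'
from h import *
o=[]
for n in("scene","top"):
    c=r.read_camera(n);u,v=np.int32(proj(c,(.57,.24,.09)))
    for d in r.landmark_of(n,'handle')[:2]: print(n,d['p'],np.round(atz(c,d['location'],.08),4))
    o.append(cv2.resize(c['pixels'][v-50:v+50,u-40:u+40,::-1],None,fx=5,fy=5,interpolation=cv2.INTER_CUBIC))
cv2.imwrite('pics/b.png',np.hstack(o));print(r.observe()['tcp_pos'],r.observe()['gripper_width'])
E
```

```text
scene 0.73 [0.5704 0.3067 0.08  ]
top 0.97 [0.5725 0.2905 0.08  ]
[0.56905735 0.29156158 0.15658347] 0.04283025977344108
```

View pics/b.png

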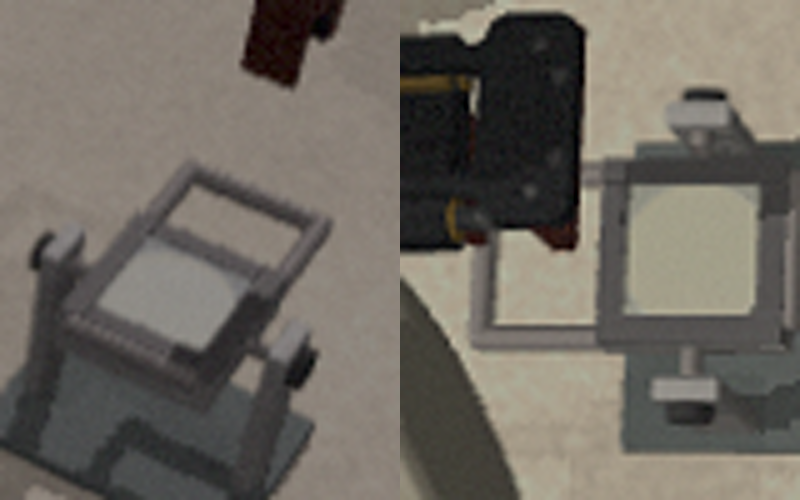

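The lid lies shut flat on the rim and the handle loop is clear. Next I'll lower the fingers around the bar.

Emit:
apply_moves(
  commands=[0,-1,-30,0,0,0,0.5,0,-1,-55,0,0,0,0.5,0,-1,-75,0,0,0,0.5,0,-1,-90,0,0,0,0.5,0,-1,-96,0,0,0,0.5],
)

```text
clock: 7.3
tcp_pos: [0.5689, 0.2893, 0.0603]
ee_rot: [179.9, 0.2, -0.0]
force: [-0.1, 0.7, -0.5]
gripper_width: 0.0438
finger_force: 0.0
```

Emit:
apply_moves(
  commands=[0,0,0,0,0,0,1,0,0,0,0,0,0,1,0,0,0,0,0,0,1,0,0,0,0,0,0,1,0,0,0,0,0,0,1],
)

```text
clock: 7.8
tcp_pos: [0.5704, 0.2917, 0.0642]
ee_rot: [-179.8, -0.1, 0.0]
force: [-0.5, 1.8, 0.7]
gripper_width: 0.0091
finger_force: 30.0
```

Emit:
apply_moves(
  commands=[0,-0.5,8.7,0,0,0,1,0,-1.8,17.3,0,0,0,1,0,-4.1,25.6,0,0,0,1,0,-7.2,33.8,0,0,0,1,0,-11.1,41.5,0,0,0,1],
)

```text
clock: 8.3
tcp_pos: [0.5703, 0.2816, 0.1059]
ee_rot: [-179.7, -0.1, 0.1]
force: [1.7, 7.1, -0.6]
gripper_width: 0.0092
finger_force: 30.0
```

Emit:
apply_moves(
  commands=[0,-4.8,7.3,0,0,0,1,0,-10.2,14,0,0,0,1,0,-16.4,20.2,0,0,0,1,0,-23.1,25.6,0,0,0,1,0,-30.4,30.4,0,0,0,1],
)

```text
clock: 8.8
tcp_pos: [0.5701, 0.2529, 0.139]
ee_rot: [-179.5, -0.2, 0.2]
force: [-2.5, 10.6, 8.6]
gripper_width: 0.0092
finger_force: 30.0
```

Emit:
apply_moves(
  commands=[0,-7.7,3.9,0,0,0,1,0,-15.9,7,0,0,0,1,0,-24.2,9.3,0,0,0,1,0,-32.8,10.6,0,0,0,1,0,-41.5,11.1,0,0,0,1],
)

```text
clock: 9.3
tcp_pos: [0.5698, 0.2089, 0.1493]
ee_rot: [-179.8, -0.1, 0.1]
force: [-3.8, 3.5, 6.2]
gripper_width: 0.0094
finger_force: 30.0
```

Emit:
apply_moves(
  commands=[0,-8.7,-0.5,0,0,0,1,0,-17.3,-1.8,0,0,0,1,0,-25.6,-4.1,0,0,0,1,0,-33.8,-7.2,0,0,0,1,0,-41.5,-11.1,0,0,0,1],
)

```text
clock: 9.8
tcp_pos: [0.5694, 0.1657, 0.135]
ee_rot: [-180.0, 0.0, 0.0]
force: [-4.0, 3.1, 2.4]
gripper_width: 0.009
finger_force: 30.0
```

Emit:
apply_moves(
  commands=[0,-7.3,-4.8,0,0,0,1,0,-14,-10.2,0,0,0,1,0,-20.2,-16.4,0,0,0,1,0,-25.6,-23.1,0,0,0,1,0,-30.4,-30.4,0,0,0,1],
)

```text
clock: 10.3
tcp_pos: [0.5694, 0.1354, 0.1037]
ee_rot: [-180.0, 0.1, -0.0]
force: [-3.4, 5.0, 1.4]
gripper_width: 0.0092
finger_force: 30.0
```

Emit:
apply_moves(
  commands=[0,-3.9,-7.7,0,0,0,1,0,-7,-15.9,0,0,0,1,0,-9.3,-24.2,0,0,0,1,0,-10.6,-32.8,0,0,0,1,0,-11,-41.5,0,0,0,1],
)

```text
clock: 10.8
tcp_pos: [0.5701, 0.1257, 0.0652]
ee_rot: [-179.8, -0.1, 0.0]
force: [-19.4, 4.7, 43.8]
gripper_width: 0.009
finger_force: 30.0
```

Emit:
apply_moves(
  commands=[0,0,0.5,0,0,0,1,0,0,1,0,0,0,1,0,0,1.5,0,0,0,1,0,0,1.5,0,0,0,1,0,0,1.5,0,0,0,1],
)

```text
clock: 11.3
tcp_pos: [0.5702, 0.1256, 0.0655]
ee_rot: [-179.9, -0.1, 0.0]
force: [-4.0, 6.5, 7.7]
gripper_width: 0.0092
finger_force: 30.0
```

```bash
python3 - <<'E'
from h import *
o=[]
for n in("scene","top"):
    c=r.read_camera(n);u,v=np.int32(proj(c,(.57,.17,.09)))
    o.append(cv2.resize(c['pixels'][v-50:v+50,u-40:u+40,::-1],None,fx=5,fy=5,interpolation=cv2.INTER_CUBIC))
cv2.imwrite('pics/c.png',np.hstack(o));s=r.observe();print(s['tcp_pos'],s['force'],s['ft_torque'])
E
```

```text
[0.57013316 0.12565554 0.065544  ] [-4.23032946  7.30195013  6.68468035] [ 1.1861363   0.68653984 -0.05407472]
```

View pics/c.png

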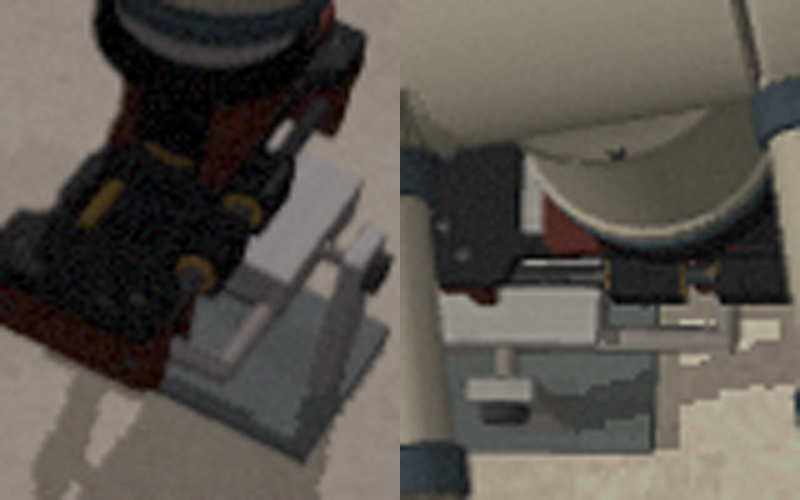

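The holder is turned over onto its stop and looks level. Next I'll release it and retreat upwards.

Emit:
apply_moves(
  commands=[0,0,0,0,0,0,0.85,0,0,0,0,0,0,0.7,0,0,0,0,0,0,0.55,0,0,0,0,0,0,0.55,0,0,0,0,0,0,0.55],
)

```text
clock: 11.9
tcp_pos: [0.5699, 0.124, 0.0642]
ee_rot: [180.0, 0.0, -0.0]
force: [-0.3, 0.0, -0.3]
gripper_width: 0.0387
finger_force: 0.0
```

Emit:
apply_moves(
  commands=[0,0,10,0,0,0,0.55,0,0,30,0,0,0,0.55,0,0,60,0,0,0,0.55,0,0,100,0,0,0,0.55,0,0,140,0,0,0,0.55],
)

```text
clock: 12.4
tcp_pos: [0.5696, 0.1243, 0.2065]
ee_rot: [180.0, 0.0, -0.0]
force: [0.5, 0.1, -0.3]
gripper_width: 0.0393
finger_force: 0.0
```

Emit:
apply_moves(
  commands=[-15,-30,5,0,0,0,0.55,-30,-65,10,0,0,0,0.55,-45,-100,15,0,0,0,0.55,-60,-135,20,0,0,0,0.55,-70,-170,20,0,0,0,0.55],
)

```text
clock: 12.9
tcp_pos: [0.4993, -0.0468, 0.2268]
ee_rot: [180.0, -0.2, 0.0]
force: [0.7, -0.7, 0.1]
gripper_width: 0.0398
finger_force: 0.0
```

```bash
python3 - <<'E'
from h import *
o=[]
for n in("scene","top"):
    c=r.read_camera(n);u,v=np.int32(proj(c,(.57,.17,.09)))
    for d in r.landmark_of(n,'handle')[:1]: print(n,d['p'],np.round(atz(c,d['location'],.08),4))
    o.append(cv2.resize(c['pixels'][v-50:v+50,u-40:u+40,::-1],None,fx=5,fy=5,interpolation=cv2.INTER_CUBIC))
cv2.imwrite('pics/d.png',np.hstack(o));s=r.observe();print(s['tcp_pos'],s['force'],s['clock'])
E
```

```text
scene 0.95 [0.5728 0.1314 0.08  ]
top 0.78 [0.5653 0.1231 0.08  ]
[ 0.49988838 -0.04596771  0.22543965] [ 0.07771837 -0.70806963  0.30941029] 13.1
```

View pics/d.png

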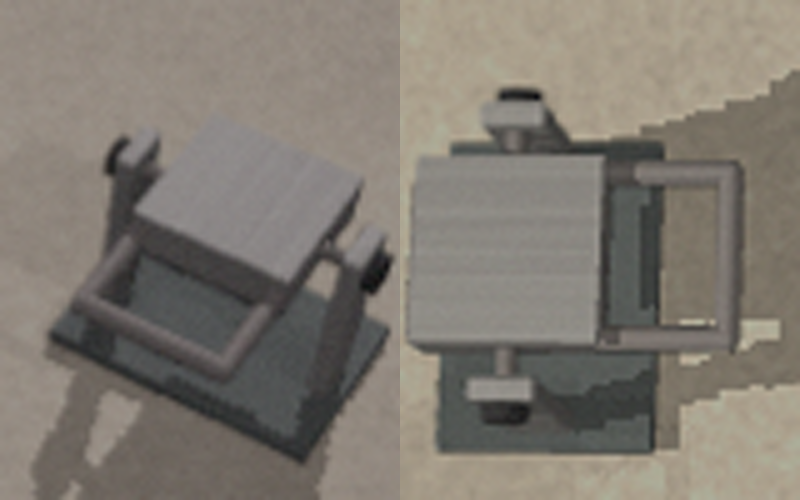

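The tray lies level on its back, with the handle at top-view crop x≈730 and nothing hanging below the rim. I'm handing the job in.

```bash
python3 -c "
from plant import r
print(r.finish_job())"
```

```text
the job is handed in; nothing more can be done
None
```

I shut the lid over the dish, turned the loaded holder half a turn until it lay level on its back, let go and handed the job in at about 13 s. The empty holder was not touched, and the underside of the turned holder was not visible in the final pictures. The wrist read about 44 N for a moment when the tray met its stop.

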